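# Turn the tube rotator by its spokes until the tube stands upright

## Robot

A 6-joint arm with a two-finger parallel gripper is mounted at the origin on a cart in front of the work surface, level with it; the furniture and walls round the work are solid. World frame = base frame: x ahead of the robot, y to its left, z up, the work surface at z = 0. Lengths are in m, angles in rad, forces in N, time in s.
With the tool pointing down it reaches from about 0.4 to 0.825 m from the base axis. Payload 7 kg.
Tool frame: the origin (TCP) lies on the mounting face of the last link; the fingertips stand 178 mm ahead of it and the grasp point (between the pads) lies grip_depth ahead of it (grip_depth is the distance from the TCP to the grasp point, in m); z points along the fingers, y is the line along which they close (so a half turn about z gives the same grasp; the last joint's range is limited). The gripper opens to 88 mm and grips with 3 to 60 N. Pads are 19 mm wide; open, the fingers measure 130 mm over their backs; the gripper's body (78 mm by 193 mm) begins 47 mm behind the grasp point.
Start: joints at [-0.97, 0.359, 0.012, 0, -1.224, -0.288], TCP at [0.208, -0.642, 0.405] pointing down, gripper open.
Joint ranges: [-3.07, 3.07], [-1.43, 2.12], [-1.02, 1.25], [-3.03, 1.67], [-3.05, -0], [-3.03, 3.03]. Speed limits (rad/s): [2.39, 2.39, 3.01, 3.14, 3.14, 3.14].

## Interface

Orientations are given as a unit quaternion [x, y, z, w].
In Python, from rig import sense, read_camera, get_calibration, finish_job, look_for, grip_depth gives the robot as it stands. The module is installed in compiled form; this text tells all that it offers.
- The arm moves only by the shell command python3 -m inch 'ROWS' [FORCE]. ROWS is JSON, a list that holds one entry, the list of rows, each a list of 7 numbers: the shift along the tool's x, y, z scaled (see below), then the turn, a rotation vector about the tool's x, y, z scaled (see below), then the opening, from -1 (shut) to 1 (fully open). A call has 1 to 5 rows; each row is the pose to reach, as a shift and turn from the pose commanded when the call began, along the tool's axes at that moment; what a row does not reach only later rows make up. The controller multiplies each number of a shift by 0.2 m and each number of a turn by 90 degrees. A row lasts 1/10 s, in which the tool goes at most 50 mm and 8.59 degrees, less where a joint would pass 70% of its speed; a pose out of reach is approached as far as the arm can. A call with a number of a shift or a turn outside -1 to 1 is refused whole. A call with a gripper value outside its range is refused whole. The fingers move at their own pace and stop on an object; FORCE is the grip in N (left out, the last holds). Time passes only in rows, so rows that repeat a pose let the fingers close. It gives the time, the measured TCP pose, the force, the opening and the grip force at its end, in the units of the state.
- sense(): the state, without advancing time (a new reading comes with each control period).
- read_camera(name): name is "scene" or "side" or "wrist"; returns the picture (400x640x3 uint8, red, green, blue); there is no depth.
- get_calibration(name): a dict with "K" (3x3 intrinsics, pixels), "origin" and "orientation" of the camera in the world; the wrist camera has in their place "T_tool_cam" (4x4, takes a point from camera to tool coordinates, whose origin is the TCP and whose axes are the flange's). Camera axes: x right, y up, looking along -z (the intrinsics and any distortion apply to the point x, -y, -z); pixel columns grow to the right and rows downward; lengths in m; the calibration is good to about 2 mm. A picture is of the moment at which its call begins: read the wrist's pose just before it. get_calibration takes no time and is no camera call.
- finish_job(): hands the job in; it is judged then, once.
Trained networks look in the newest picture that a camera, given by its name, has taken for a name from the list of things; names that differ only in an ending like _2 or _b are one class to them, and where a whole thing is asked for, a point or a joint stands for the part that bears it (a point fixed in the world has none). Each returns a list of dicts, best first, with "conf" (0 to 1); they miss things now and then, are a little off and sometimes report something else, mostly with a low value. They report only what shows in the picture. A call takes as long as a camera call.
- look_for(camera, label): "centre" ([x, y, z] in m, in the coordinates of the camera as it stood for that picture, good to about 4 mm: the middle of the surface that is visible of it).
The state is a dict: "time_s": time; "q": joint angles; "dq": joint speeds; "effort": joint torques, N m; "ee_pos": TCP position; "eef_rot": TCP orientation; "force": force on the tool from outside, world axes, zero at the start; "ft_torque": the same for the moment, N m; "opening": finger opening in m; "grasp_force": force on a finger pad.
Only numpy, scipy, OpenCV 4.12 (cv2) and the standard library are available. Lean on these libraries where they do the work, as an engineer would, in place of code of your own. Each camera call takes 0.05 s, during which the arm holds its last target. There are 200 camera calls.

## Task

With your fingertips, gently push spoke after spoke of the bench tube rotator, turning its wheel whichever way you like, until the arm that carries the purple-capped tube points straight up, cap uppermost; then leave the wheel at rest. Just push, picking nothing up: do not shift or tip the rotator, and leave the amber bottle, the red dropper bottle and the black eyepiece where they stand.

Things in the scene. Friction and masses are not known exactly. Their poses are not given: they have to be found in the camera images.
- rotator: White stand, 4 kg, loose on the desk: base plate local x -80 to +120, y +-85 mm, 14 mm thick; motor housing behind the wheel, local x +35 to +110, y +-50 mm, 186 mm high. Origin on the desk; z up, local +x from wheel to housing (the wheel faces -x, roughly the robot), y to the left. Yawed up to 0.4 rad either way.
- wheel_hub (a point): Wheel centre, on the level axle (along the rotator's local x), in the mid-plane of the arms, 160 mm above the desk, 53 mm in front of the housing. The frame turns with the wheel: x axis = axle, z axis along the tube arm. Grey hub of 24 mm radius, aluminium disc of 40 mm radius 10 to 14 mm behind the mid-plane, no rim, six straight arms (spokes) every 60 degrees, one of them the tube arm.
- cap_top (a point): Outer end of the tube's purple cap, on the tube arm's centre line, 124 mm from the axle. The tube (12 mm thick) sticks out of a blue cup, 19 mm thick, 44 to 72 mm from the axle. It is fixed in the cup; this arm may be pushed too. Straight above the hub when the job is done.
- wheel (a joint): Angle of the wheel (rad): 0 or any multiple of 2 pi (no stops) when the tube arm points straight up; grows clockwise as seen from the robot, the uppermost arm then moving to the rotator's local -y (right). Starts between 1.9 and 4.4. The axle is stiff (0.12 N m of friction, 2 to 3 N at half an arm's length): the wheel stays where it is left and does not coast.
- amber_bottle: Amber bottle with white cap, 41 mm across, 82 mm high, loose, stands to the right of the rotator; origin at the centre of its underside. To be left alone.
- red_dropper: Red dropper bottle, 24 mm across, 69 mm high, loose, stands to the left of the rotator; origin at the centre of its underside. To be left alone.
- eyepiece: Black microscope eyepiece, 45 mm across, 61 mm high, loose, stands in front and to the left of the rotator; origin at the centre of its underside. To be left alone.
- empty_arm_end (a point): Outer end of the arm opposite the tube arm, 105 mm from the axle. It and the four other empty arms are alike: aluminium rods 10 mm thick, blue sleeves 13 mm thick on the last 22 mm. Any arm may be pushed anywhere along it; shut fingers fit between neighbouring arms from above.

How it is judged:
By the outcome, as a careful person would: the job done as asked, in the order asked, and still so for the second after the job is handed in, with the robot touching nothing.
It also fails if it takes over 64 s, if anything falls off the work surface, if the arm or the gripper's body presses on something with over 40 N, if the wrist force passes 120 N, or if a joint passes its speed limit or range.

## Working session

There is one attempt and no reset: what is moved stays moved. The work goes in short steps, Python scripts to look and compute and a shell command to move; the robot and the scene stay as the last step left them, time stands still between calls to the robot, and variables do not carry over. Pictures are saved under pics/ and viewed, at most 10 in all, crops included, and the job is handed in when it is done.

```bash
mkdir -p pics
cat > h.py <<'E'
import numpy as np, cv2
from scipy.spatial.transform import Rotation as R
from rig import *
def cam(name):
    c=get_calibration(name)
    if 'origin' in c:
        o=np.array(c['orientation']);M=R.from_quat(o).as_matrix() if o.size==4 else o
        return np.array(c['K']),M,np.array(c['origin'])
    s=sense();T=np.array(c['T_tool_cam']);Rt=R.from_quat(s['eef_rot']).as_matrix()
    return np.array(c['K']),Rt@T[:3,:3],Rt@T[:3,3]+np.array(s['ee_pos'])
def find(name,labels):
    K,M,o=cam(name)
    out={}
    for l in labels:
        for d in look_for(name,l)[:2]:
            print(name,l,round(d['conf'],2),np.round(M@np.array(d['centre'])+o,3))
def snap(name,f):
    im=read_camera(name);cv2.imwrite('pics/'+f,im[:,:,::-1]);return im
def proj(name,p):
    K,M,o=cam(name);q=M.T@(np.array(p)-o);q=K@np.array([q[0],-q[1],-q[2]]);return q[:2]/q[2]
E
python3 - <<'E'
from h import *
print(sense()['ee_pos'],sense()['eef_rot'],grip_depth,get_calibration('scene').keys())
for n in('scene','side'):
    snap(n,n+'0.png'); print(cam(n))
    find(n,['wheel_hub','cap_top','empty_arm_end','rotator','amber_bottle','red_dropper','eyepiece'])
E
```

```text
[ 0.20764414 -0.64205761  0.40372736] [-1.55705220e-01  9.87803216e-01  8.06516906e-04 -2.01905631e-04] 0.1593 dict_keys(['K', 'origin', 'orientation'])
(array([[415.12340637,   0.        , 318.16236058],
       [  0.        , 415.12340637, 192.90835629],
       [  0.        ,   0.        ,   1.        ]]), array([[ 0.98368792, -0.11557424,  0.13784294],
       [ 0.17978886,  0.60682591, -0.774234  ],
       [ 0.00583483,  0.78638725,  0.61770628]]), array([ 0.68468812, -0.6534267 ,  0.83209475]))
scene wheel_hub 0.83 [0.577 0.145 0.181]
scene cap_top 0.78 [0.572 0.148 0.178]
scene empty_arm_end 0.89 [0.572 0.151 0.18 ]
scene rotator 0.82 [0.619 0.149 0.074]
scene rotator 0.53 [0.573 0.151 0.183]
scene amber_bottle 0.9 [ 0.627 -0.006  0.052]
scene eyepiece 0.62 [0.473 0.276 0.056]
scene eyepiece 0.17 [0.587 0.329 0.02 ]
(array([[439.88878655,   0.        , 321.15135486],
       [  0.        , 439.88878655, 195.30502747],
       [  0.        ,   0.        ,   1.        ]]), array([[ 0.8972516 , -0.20026742,  0.39348765],
       [ 0.44147866,  0.4190819 , -0.79338954],
       [-0.00601347,  0.88558643,  0.46443569]]), array([ 0.90332888, -0.52366437,  0.58450598]))
side wheel_hub 0.72 [0.579 0.151 0.172]
side cap_top 0.75 [0.578 0.148 0.173]
side empty_arm_end 0.98 [0.58  0.151 0.173]
side rotator 0.68 [0.637 0.146 0.07 ]
side rotator 0.19 [0.578 0.154 0.172]
side amber_bottle 0.94 [ 0.629 -0.004  0.05 ]
side eyepiece 0.58 [0.48  0.279 0.046]
```

```bash
python3 -c "
import cv2,numpy as np
a=cv2.imread('pics/scene0.png');b=cv2.imread('pics/side0.png')
cv2.imwrite('pics/a.png',cv2.resize(np.vstack([a,b]),(480,600),interpolation=cv2.INTER_AREA))"
```

```text
(no output)
```

View pics/scene0.png

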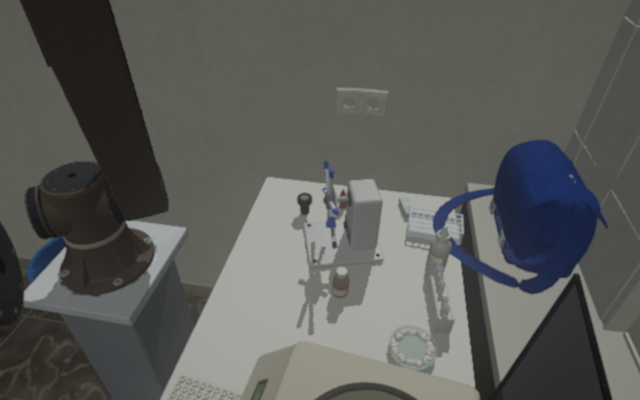

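View pics/side0.png

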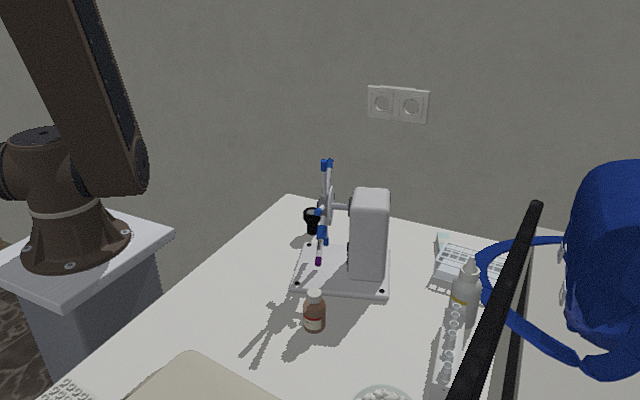

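The scene picture shows the rotator at about (345,215), with the amber bottle in front at (341,282) and the eyepiece at (304,203). The side picture shows the purple cap low, at (318,261). I'll enlarge both.

Run:
```python
import cv2,numpy as np
a=cv2.imread('pics/scene0.png')[150:300,285:405];b=cv2.imread('pics/side0.png')[145:305,275:405]
a=cv2.resize(a,None,fx=3.5,fy=3.5,interpolation=cv2.INTER_CUBIC);b=cv2.resize(b,None,fx=3,fy=3,interpolation=cv2.INTER_CUBIC)
c=np.zeros((540,800,3),np.uint8)
b=b[:, :380];c[:a.shape[0],:420]=a;c[:b.shape[0],420:800]=b[:540]
cv2.imwrite('pics/b.png',c)
```

```text
(no output)
```

View pics/b.png

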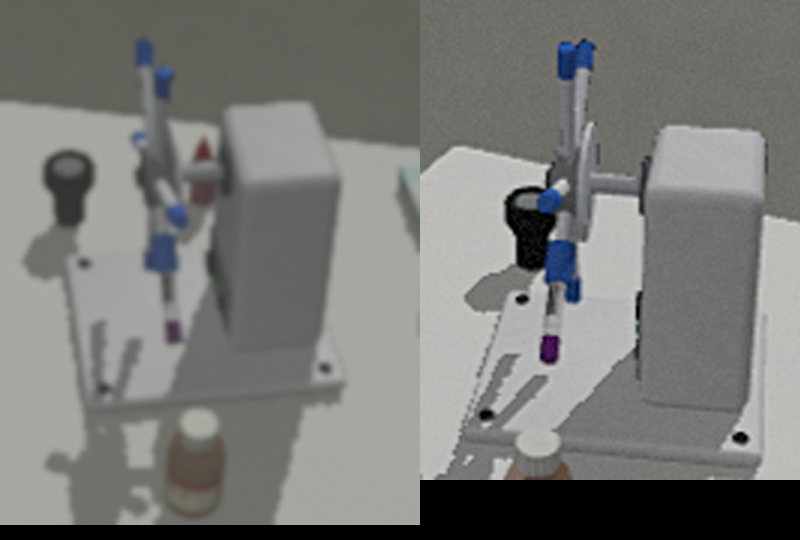

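```bash
cat > fit.py <<'E'
from h import *
from scipy.optimize import least_squares
def Rz(y): return R.from_euler('z',y).as_matrix()
def w(p,l): return np.array([p[0],p[1],0])+Rz(p[2])@np.array(l)
def arm(p,th,r): return w(p,[-.018,-r*np.sin(th),.160+r*np.cos(th)])
if __name__=='__main__':
    S=lambda x,y:(285+x/3.5,150+y/3.5); D=lambda x,y:(275+(x-420)/3,145+y/3)
    obs=[('scene',(-.08,-.085,0),S(92,408)),('scene',(.12,-.085,0),S(342,385)),('scene',(-.08,.085,.014),S(66,256)),
     ('side',(-.08,-.085,0),D(468,443)),('side',(.12,-.085,0),D(758,465)),
     ('scene',None,S(175,343)),('side',None,D(549,362))]
    C={n:cam(n) for n in('scene','side')}
    def pr(n,X):
        K,M,o=C[n];q=M.T@(X-o);q=K@np.array([q[0],-q[1],-q[2]]);return q[:2]/q[2]
    f=lambda p:np.concatenate([pr(n,arm(p,p[3],.124) if l is None else w(p,l))-u for n,l,u in obs])
    for t0 in(2.2,3.1,4):
        r=least_squares(f,[.6,.15,0,t0]);print(np.round(r.x,4),r.cost)
    print(np.round(r.fun.reshape(-1,2),1)); p=r.x
    for k in range(6):
        a=p[3]+k*np.pi/3;X=arm(p,a,.094)
        u=pr('scene',X);v=pr('side',X);print(k,np.round(np.degrees(a)%360),np.round(X,3),np.round(((u-[285,150])*3.5)),np.round((v-[275,145])*3+[420,0]))
    print('hub',arm(p,0,0), pr('scene',arm(p,0,0)))
E
python3 fit.py
```

```text
[0.5846 0.1757 0.3246 2.2834] 9.230023954473756
[0.5846 0.1757 0.3246 2.2834] 9.23002395545546
[0.5846 0.1757 0.3246 2.2834] 9.230023957632918
[[-1.2  1.6]
 [ 1.1  0.4]
 [-1.2 -1.8]
 [-1.7 -0.4]
 [ 1.8  0.7]
 [-0.2 -0.9]
 [ 0.8 -0.3]]
0 131.0 [0.59  0.103 0.099] [170. 298.] [556. 315.]
1 191.0 [0.562 0.187 0.068] [149. 249.] [573. 280.]
2 251.0 [0.539 0.254 0.129] [136. 132.] [585. 157.]
3 311.0 [0.545 0.237 0.221] [142.  48.] [582.  51.]
4 11.0 [0.573 0.153 0.252] [163.  83.] [566.  62.]
5 71.0 [0.596 0.086 0.191] [178. 217.] [551. 204.]
hub [0.56756354 0.16994513 0.16      ] [329.38634927 198.86916089]
```

```bash
cat > go.py <<'E'
# usage: go.py ly tipz [plane_x]: tool-frame numbers to put shut fingertips at local y offset from hub, height tipz
import sys
from h import *
P=[.5846,.1757,.3246]
def goal(ly,tz,lx=0.):
    c,s=np.cos(P[2]),np.sin(P[2]);Xl=-.018+lx
    X=np.array([P[0]+c*Xl-s*ly,P[1]+s*Xl+c*ly,tz+.178])
    a=P[2]+np.pi  # tool y direction
    y=np.array([np.cos(a),np.sin(a),0]);z=np.array([0,0,-1.]);x=np.cross(y,z)
    return X,np.stack([x,y,z],1)
if __name__=='__main__':
    s=sense();X,G=goal(*map(float,sys.argv[1:]))
    T=R.from_quat(s['eef_rot']).as_matrix();d=T.T@(X-s['ee_pos'])/.2
    v=R.from_matrix(T.T@G).as_rotvec()/(np.pi/2)
    print('t',s['time_s'],'tcp',np.round(s['ee_pos'],3),'goal',np.round(X,3),'F',np.round(s['force'],1));print('shift',np.round(d,3),'turn',np.round(v,3))
E
python3 go.py -.05 .29
```

```text
t 0.8 tcp [ 0.208 -0.642  0.405] goal [0.583 0.123 0.468] F [-0.5  0.2 -1.1]
shift [-2.965  3.06  -0.317] turn [-0.    -0.    -1.008]
```

```bash
python3 -m inch '[[[0,0,-0.32,0,0,-0.09,-1],[-0.17,0.18,-0.32,0,0,-0.18,-1],[-0.34,0.36,-0.32,0,0,-0.27,-1],[-0.51,0.53,-0.32,0,0,-0.36,-1],[-0.68,0.7,-0.32,0,0,-0.45,-1]]]'; python3 go.py -.05 .29
```

```text
time_s: 1.3
ee_pos: [0.2943, -0.4655, 0.4689]
eef_rot: [-0.49, 0.872, -0.0, 0.0]
force: [0.9, -0.6, 0.2]
opening: 0.0528
grasp_force: 0.0
t 1.3 tcp [ 0.294 -0.465  0.469] goal [0.583 0.123 0.468] F [ 0.9 -0.6  0.2]
shift [-3.264  0.29   0.004] turn [-0.    -0.    -0.554]
```

```bash
python3 -m inch '[[[-0.24,0.02,0,0,0,-0.09,-1],[-0.48,0.04,0,0,0,-0.18,-1],[-0.72,0.06,0,0,0,-0.27,-1],[-0.96,0.08,0,0,0,-0.36,-1],[-1,0.09,0,0,0,-0.45,-1]]]' >/dev/null; python3 go.py -.05 .29
```

```text
t 1.8 tcp [ 0.385 -0.284  0.469] goal [0.583 0.123 0.468] F [ 0.3 -0.5 -0.5]
shift [-1.842 -1.315  0.008] turn [-0.001 -0.    -0.101]
```

```bash
python3 -m inch '[[[-0.2,-0.14,0,0,0,-0.08,-1],[-0.4,-0.28,0,0,0,-0.1,-1],[-0.6,-0.42,0,0,0,-0.1,-1],[-0.8,-0.57,0,0,0,-0.1,-1],[-1,-0.71,0,0,0,-0.1,-1]]]' >/dev/null; python3 go.py -.05 .29
```

```text
t 2.3 tcp [ 0.493 -0.066  0.469] goal [0.583 0.123 0.468] F [ 0.3 -0.4 -0.4]
shift [-0.757 -0.72   0.007] turn [-0.001 -0.    -0.007]
```

```bash
python3 -m inch '[[[-0.17,-0.16,0,0,0,-0.007,-1],[-0.34,-0.32,0,0,0,-0.007,-1],[-0.51,-0.48,0,0,0,-0.007,-1],[-0.68,-0.64,0,0,0,-0.007,-1],[-0.757,-0.72,0.007,0,0,-0.007,-1]]]' >/dev/null;python3 -m inch '[[[0,0,0,0,0,0,-1],[0,0,0,0,0,0,-1]]]'; python3 go.py -.05 .22
python3 - <<'E'
from h import *
a=snap('scene','s1.png');b=snap('side','d1.png');c=snap('wrist','w1.png')
K=np.zeros((600,800,3),np.uint8)
K[:300,:400]=cv2.resize(a[140:290,250:450],(400,300));K[:300,400:]=cv2.resize(b[140:290,230:430],(400,300));K[300:550,:400]=cv2.resize(c,(400,250))
cv2.imwrite('pics/m1.png',K[:,:,::-1])
E
```

```text
time_s: 3.0
ee_pos: [0.583, 0.1207, 0.4668]
eef_rot: [0.812, -0.584, -0.0, 0.0]
force: [-0.7, 0.1, 1.4]
opening: 0.0006
grasp_force: 0.0
t 3.0 tcp [0.583 0.121 0.467] goal [0.583 0.123 0.398] F [-0.7  0.1  1.4]
shift [-0.008 -0.006  0.344] turn [ 0.001 -0.    -0.   ]
```

View pics/m1.png

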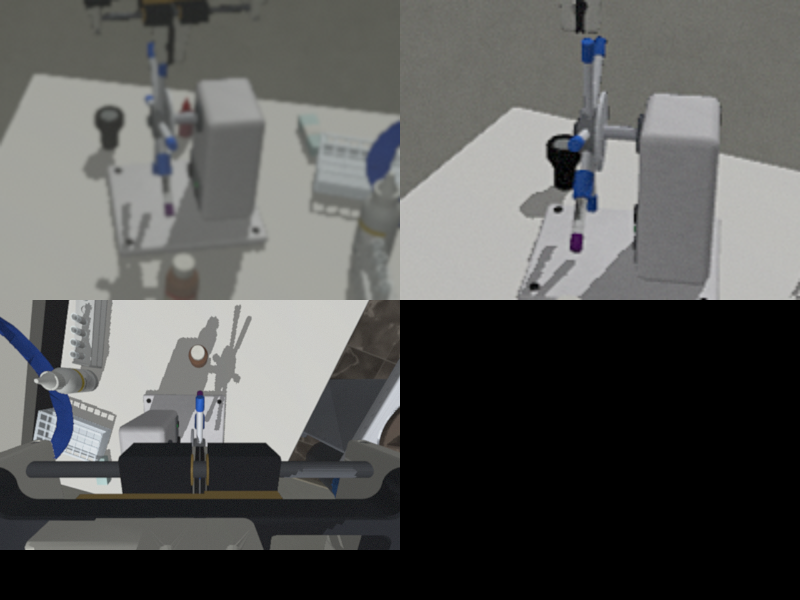

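The wrist view (bottom left) shows the shut fingers at (200,465) in line with the plane of the arms. The other two views show them above and to the right of the top arm. Next I lower them into the gap and push left.

```bash
python3 -m inch '[[[0,0,0.15,0,0,0,-1],[0,0,0.3,0,0,0,-1],[0,0,0.384,0,0,0,-1],[-0.05,0,0.384,0,0,0,-1],[-0.1,0,0.384,0,0,0,-1]]]'; python3 -m inch '[[[-0.04,0,0,0,0,0,-1],[-0.08,0,0,0,0,0,-1],[-0.12,0,0,0,0,0,-1],[-0.16,0,0,0,0,0,-1],[-0.2,0,0,0,0,0,-1]]]'; python3 go.py .045 .212
```

```text
time_s: 3.65
ee_pos: [0.5767, 0.1393, 0.3915]
eef_rot: [0.811, -0.584, 0.0, -0.0]
force: [0.4, -1.6, 0.2]
opening: 0.0002
grasp_force: 0.7
time_s: 4.15
ee_pos: [0.5637, 0.178, 0.3904]
eef_rot: [0.812, -0.584, 0.0, 0.0]
force: [0.9, -3.3, -0.5]
opening: 0.0005
grasp_force: 1.4
t 4.15 tcp [0.564 0.178 0.39 ] goal [0.553 0.213 0.39 ] F [ 0.9 -3.3 -0.5]
shift [-0.181 -0.005  0.002] turn [ 0.    -0.    -0.001]
```

```bash
python3 -m inch '[[[-0.04,0,0,0,0,0,-1],[-0.08,0,0,0,0,0,-1],[-0.12,0,0,0,0,0,-1],[-0.16,0,0,0,0,0,-1],[-0.19,0,0,0,0,0,-1]]]'
python3 - <<'E'
from h import *
a=snap('scene','s2.png');b=snap('side','d2.png')
K=np.hstack([cv2.resize(x,(400,450)) for x in (a[140:290,265:400],b[140:290,250:385])])
cv2.imwrite('pics/m2.png',K[:,:,::-1])
E
```

```text
time_s: 4.65
ee_pos: [0.5517, 0.2143, 0.3905]
eef_rot: [0.812, -0.584, -0.0, -0.0]
force: [0.3, -2.1, 0.5]
opening: 0.0009
grasp_force: 0.9
```

View pics/m2.png

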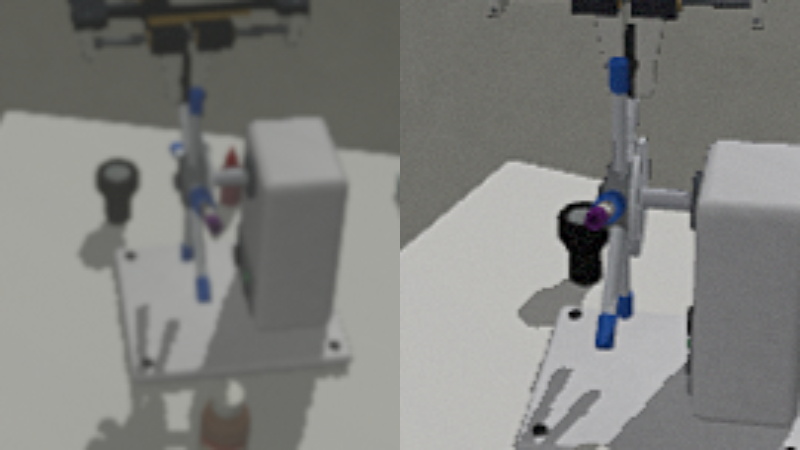

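The tube now points right and slightly up (cap at about scene (338,216), side (315,212)). The next arm is near the top, leaning right.

```bash
cat > ang.py <<'E'
import sys
from fit import *
def pr(n,X):
    K,M,o=C[n];q=M.T@(X-o);q=K@np.array([q[0],-q[1],-q[2]]);return q[:2]/q[2]
C={n:cam(n) for n in('scene','side')}
p=[.5846,.1757,.3246]
o=eval(sys.argv[1])
r=least_squares(lambda a:np.concatenate([pr(n,arm(p,a[0],.118))-o[n] for n in o]),[float(sys.argv[2])]);print(np.degrees(r.x),r.fun)
E
python3 ang.py "dict(scene=(337.9,215.5),side=(315.8,212))" 1.2
python3 -m inch '[[[0,0,-0.2,0,0,0,-1],[0,0,-0.4,0,0,0,-1],[0.2,0,-0.4,0,0,0,-1],[0.4,0,-0.4,0,0,0,-1],[0.52,0,-0.4,0,0,0,-1]]]'; python3 go.py -.06 .212
```

```text
[68.70975349] [-0.26385021 -1.36305653  1.13592419  1.03030611]
time_s: 5.25
ee_pos: [0.5853, 0.1133, 0.4708]
eef_rot: [0.812, -0.584, -0.0, -0.001]
force: [0.3, -0.1, 0.5]
opening: 0.0002
grasp_force: 0.0
t 5.25 tcp [0.585 0.113 0.471] goal [0.587 0.113 0.39 ] F [ 0.3 -0.1  0.5]
shift [ 0.003 -0.006  0.404] turn [-0.001  0.    -0.001]
```

```bash
python3 -m inch '[[[0,0,0.2,0,0,0,-1],[0,0,0.4,0,0,0,-1],[-0.05,0,0.404,0,0,0,-1],[-0.1,0,0.404,0,0,0,-1],[-0.15,0,0.404,0,0,0,-1]]]'; python3 -m inch '[[[-0.04,0,0,0,0,0,-1],[-0.08,0,0,0,0,0,-1],[-0.12,0,0,0,0,0,-1],[-0.16,0,0,0,0,0,-1],[-0.2,0,0,0,0,0,-1]]]'; python3 -m inch '[[[-0.04,0,0,0,0,0,-1],[-0.08,0,0,0,0,0,-1],[-0.12,0,0,0,0,0,-1],[-0.15,0,0,0,0,0,-1],[-0.17,0,0,0,0,0,-1]]]';python3 go.py .045 .212
```

```text
time_s: 5.75
ee_pos: [0.5758, 0.1447, 0.392]
eef_rot: [0.812, -0.584, 0.001, -0.001]
force: [-0.2, -1.5, 1.6]
opening: 0.0008
grasp_force: 0.8
time_s: 6.25
ee_pos: [0.5624, 0.1817, 0.3896]
eef_rot: [0.812, -0.584, -0.0, 0.0]
force: [2.0, -1.9, -0.8]
opening: 0.0003
grasp_force: 1.3
time_s: 6.75
ee_pos: [0.5517, 0.2142, 0.3897]
eef_rot: [0.812, -0.584, -0.0, -0.0]
force: [-0.2, -3.1, 0.7]
opening: 0.0001
grasp_force: 0.8
t 6.75 tcp [0.552 0.214 0.39 ] goal [0.553 0.213 0.39 ] F [-0.2 -3.1  0.7]
shift [ 0.01  -0.004 -0.002] turn [-0.  0. -0.]
```

```bash
python3 -m inch '[[[0,0,-0.2,0,0,0,-1],[0,0,-0.4,0,0,0,-1],[0,0,-0.5,0,0,0,-1],[0.22,0,-0.5,0,0,0,-1],[0.44,0,-0.5,0,0,0,-1]]]';  python3 -m inch '[[[0.1,0,0,0,0,0,-1],[0.1,0,0.2,0,0,0,-1],[0.1,0,0.36,0,0,0,-1],[0.1,0,0.36,0,0,0,-1]]]'; python3 go.py -.03 .24
python3 - <<'E'
from h import *
a=snap('scene','s3.png');b=snap('side','d3.png')
K=np.hstack([cv2.resize(x,(400,450)) for x in (a[140:290,265:400],b[140:290,250:385])])
cv2.imwrite('pics/m3.png',K[:,:,::-1])
E
```

```text
time_s: 7.25
ee_pos: [0.5799, 0.1306, 0.4906]
eef_rot: [0.813, -0.583, 0.0, -0.001]
force: [0.1, 0.5, -0.7]
opening: 0.0005
grasp_force: 0.0
time_s: 7.65
ee_pos: [0.5851, 0.1108, 0.4131]
eef_rot: [0.811, -0.584, -0.003, 0.003]
force: [-1.5, 0.5, -0.3]
opening: 0.0003
grasp_force: 0.0
t 7.65 tcp [0.585 0.111 0.413] goal [0.577 0.142 0.418] F [-1.5  0.5 -0.3]
shift [-0.158 -0.011 -0.025] turn [ 0.005  0.    -0.001]
```

View pics/m3.png

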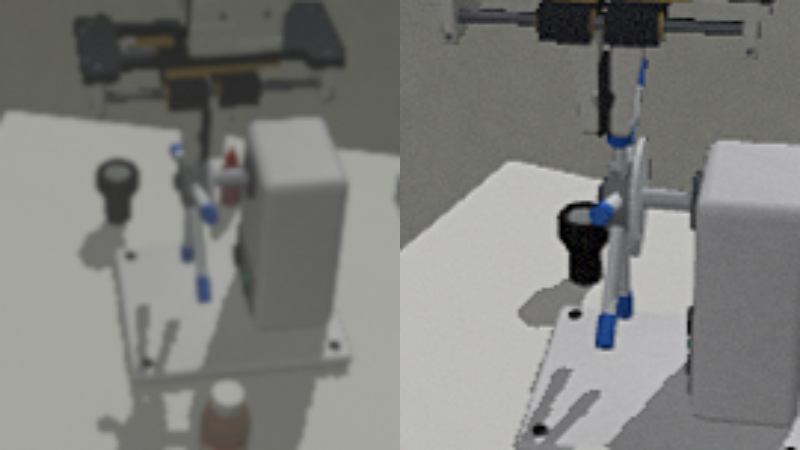

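The cap is hidden behind the fingers. The wheel has moved about 60° and the fingers are right of the tube. I'll nudge most of the way, lift off and measure.

```bash
python3 -m inch '[[[-0.06,0,-0.02,0,0,0,-1],[-0.1,0,-0.02,0,0,0,-1],[-0.14,0,-0.02,0,0,0,-1],[-0.17,0,-0.02,0,0,0,-1],[-0.2,0,-0.02,0,0,0,-1]]]'; python3 go.py -.022 .24; python3 -m inch '[[[0.1,0,0,0,0,0,-1],[0.15,0,-0.24,0,0,0,-1],[0.15,0,-0.48,0,0,0,-1],[0.15,0,-0.72,0,0,0,-1],[0.15,0,-0.96,0,0,0,-1]]]';  python3 - <<'E'
from h import *
a=snap('scene','s4.png');b=snap('side','d4.png')
K=np.hstack([cv2.resize(x,(400,450),interpolation=cv2.INTER_CUBIC) for x in (a[140:290,265:400],b[140:290,250:385])])
cv2.imwrite('pics/m4.png',K[:,:,::-1])
E
```

```text
time_s: 8.25
ee_pos: [0.5734, 0.1497, 0.4222]
eef_rot: [0.812, -0.584, 0.0, -0.0]
force: [0.9, -1.3, 0.6]
opening: 0.0005
grasp_force: 0.7
t 8.25 tcp [0.573 0.15  0.422] goal [0.575 0.149 0.418] F [ 0.9 -1.3  0.6]
shift [ 0.005 -0.005  0.021] turn [-0.001 -0.    -0.   ]
time_s: 8.75
ee_pos: [0.5826, 0.1206, 0.6157]
eef_rot: [0.812, -0.584, -0.0, -0.0]
force: [1.2, 1.3, -0.7]
opening: 0.0007
grasp_force: 0.0
```

View pics/m4.png

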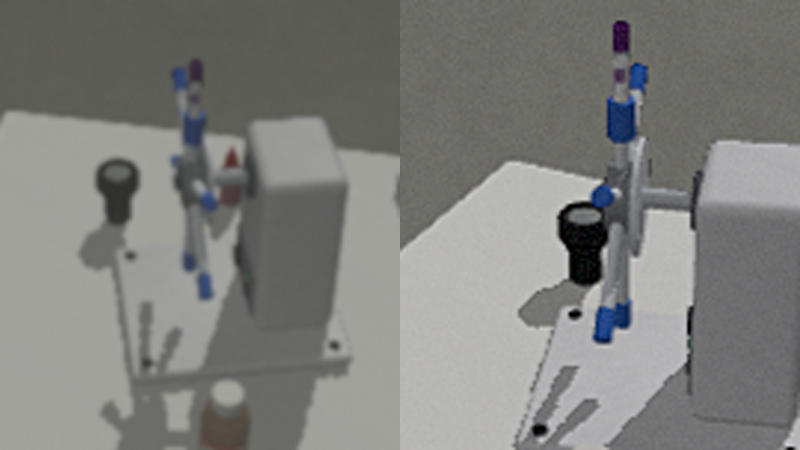

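The cap is now nearly upright (side crop (621,25), scene crop (196,62)). Sleeve ends are visible, so I'll refit with all of them.

```bash
cat > fit2.py <<'E'
from fit import *
C={n:cam(n) for n in('scene','side')}
S=lambda x,y:np.array((265+x/2.963,140+y/3)); D=lambda x,y:np.array((250+(x-400)/2.963,140+y/3))
def pr(n,X):
    K,M,o=C[n];q=M.T@(X-o);q=K@np.array([q[0],-q[1],-q[2]]);return q[:2]/q[2]
def solve(arms,off=True,t0=.05):
    base=[('scene',(-.08,-.085,.014),S(136,373)),('scene',(.12,-.085,.014),S(350,352)),('scene',(-.08,.085,.014),S(115,252)),
      ('side',(.035,-.05,.186),D(700,203)),('scene',(.035,-.05,.186),S(264,193))]
    def f(p):
        sh={'scene':p[4:6],'side':p[6:8]};e=[]
        for n,l,u in base:e.append((pr(n,w(p,l))+sh[n]-u)*.5)
        for n,k,r,u in arms:e.append(pr(n,arm(p,p[3]+k*np.pi/3,r))+sh[n]-u)
        return np.concatenate(e+[p[4:]*(.3 if off else 100)])
    r=least_squares(f,[.5846,.1757,.3246,t0,0,0,0,0],loss='soft_l1');J=r.jac
    sd=np.sqrt(np.diag(np.linalg.inv(J.T@J)))
    print(np.round(r.x,4),'deg',np.degrees(r.x[3]),'sd/px',np.degrees(sd[3]));print(np.round(f(r.x)[:-4].reshape(-1,2),1).tolist())
if __name__=='__main__':
    a=[('scene',0,.118,S(196,70)),('side',0,.118,D(621,37)),('scene',0,.058,S(194,127)),('side',0,.058,D(621,118)),
    ('scene',1,.094,S(208,202)),('side',1,.094,D(602,197)),('scene',2,.094,S(205,287)),('side',2,.094,D(604,326)),
    ('scene',3,.094,S(190,261)),('side',3,.094,D(622,313)),('scene',5,.094,S(180,79)),('side',5,.094,D(639,75)),('scene',4,.1,S(176,160))]
    solve(a);solve(a,False)
E
python3 fit2.py; python3 -c "
from rig import *;import numpy as np;np.set_printoptions(precision=4,suppress=True);print(get_calibration('wrist'))"
```

```text
[ 0.5862  0.1725  0.3074  0.0342 -0.0215  0.5322  0.0021  0.2221] deg 1.960589060659062 sd/px 0.7185663690190298
[[-0.5, 0.7], [0.7, 0.8], [-0.2, -0.9], [-0.9, 0.1], [0.2, -0.6], [0.0, -0.5], [-0.1, -1.5], [-0.1, 0.2], [0.2, 0.2], [0.2, 0.3], [0.1, 0.3], [-0.2, 0.0], [0.2, 0.0], [-0.3, -0.7], [0.3, -0.6], [-0.0, 0.3], [-0.4, 1.4], [0.3, 0.1]]
[ 5.866e-01  1.711e-01  3.080e-01  3.250e-02 -1.000e-04  1.000e-04
  1.000e-04 -1.000e-04] deg 1.8627862100220642 sd/px 0.6746789522430211
[[-0.5, 0.7], [0.8, 0.7], [-0.2, -0.9], [-0.9, 0.2], [0.2, -0.7], [0.1, -0.7], [-0.2, -1.4], [0.0, -0.0], [0.0, 0.3], [0.4, 0.2], [0.0, 0.4], [-0.0, -0.1], [0.0, 0.2], [-0.2, -0.8], [0.2, -0.3], [0.0, 0.2], [-0.5, 1.5], [0.4, 0.0]]
{'K': array([[285.901 ,   0.    , 319.17  ],
       [  0.    , 285.901 , 204.9022],
       [  0.    ,   0.    ,   1.    ]]), 'T_tool_cam': array([[ 0.001 ,  0.966 ,  0.2585,  0.0704],
       [ 1.    , -0.0013,  0.001 , -0.    ],
       [ 0.0013,  0.2585, -0.966 ,  0.0212],
       [ 0.    ,  0.    ,  0.    ,  1.    ]])}
```

Run:
```python
from h import *
a=snap('wrist','w4.png')
print(np.round(proj('wrist',[.5689,.167,.16]),1))
from fit import arm,w
p=[.5864,.1718,.3077]
for t in(0,2,4):print(t,[np.round(proj('wrist',arm(p,np.radians(t),r)),1) for r in(.124,.072)])
for l in((-.08,-.085,.014),(.12,-.085,.014),(-.08,.085,.014),(.035,-.05,.186),(.035,.05,.186)):print(l,np.round(proj('wrist',w(p,l)),1))
y0,x0=100,180
cv2.imwrite('pics/m5.png',cv2.resize(a[y0:y0+200,x0:x0+260],(780,600),interpolation=cv2.INTER_CUBIC)[:,:,::-1])
```

```text
[320.4 205.9]
0 [array([319.9, 233.3]), array([320.1, 219.5])]
2 [array([320. , 229.7]), array([320.2, 217.7])]
4 [array([320.1, 226.2]), array([320.2, 215.9])]
(-0.08, -0.085, 0.014) [352.5 145.8]
(0.12, -0.085, 0.014) [252.4 144. ]
(-0.08, 0.085, 0.014) [348.7 226.4]
(0.035, -0.05, 0.186) [284.3 176.1]
(0.035, 0.05, 0.186) [285.3 240.5]
```

View pics/m5.png

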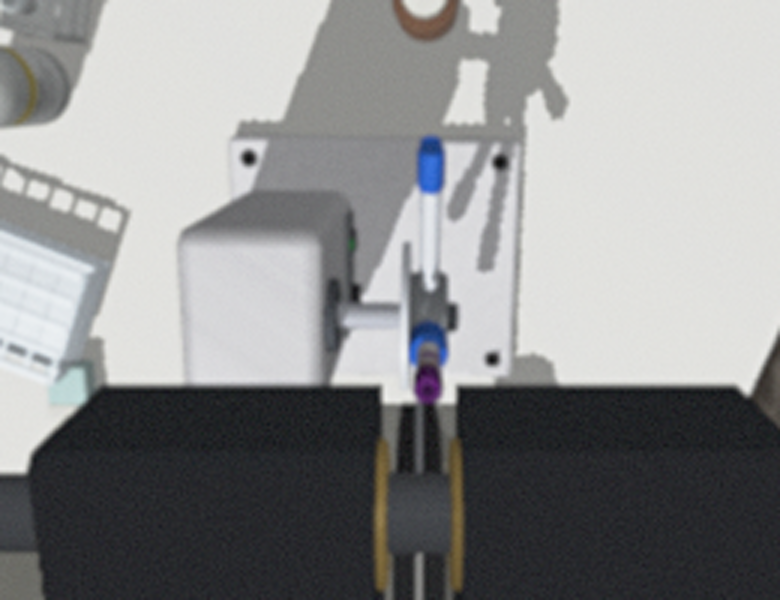

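Wrist view: cap end at crop (428,387), which is row 229, and the axle at row 205. That gives about 1.8°, which agrees with the fit's 1.9°. The fingers have about 2.8 mm more to push at this height.

```bash
python3 -m inch '[[[0,0,0.24,0,0,0,-1],[0,0,0.48,0,0,0,-1],[0,0,0.72,0,0,0,-1],[0,0,0.96,0,0,0,-1],[0,0,0.96,0,0,0,-1]]]'; python3 -m inch '[[[-0.06,0,0,0,0,0,-1],[-0.11,0,0,0,0,0,-1],[-0.14,0,0,0,0,0,-1],[-0.14,0,0,0,0,0,-1],[-0.14,0,0,0,0,0,-1]]]'
python3 - <<'E'
from h import *
s=sense();d=np.array([.5725,.1524,.422])-s['ee_pos'];print(R.from_quat(s['eef_rot']).as_matrix().T@d/.2)
E
```

```text
time_s: 9.4
ee_pos: [0.5808, 0.1202, 0.414]
eef_rot: [0.812, -0.584, -0.004, 0.006]
force: [-0.9, 0.7, -0.7]
opening: 0.0006
grasp_force: 0.0
time_s: 9.9
ee_pos: [0.5741, 0.1475, 0.4228]
eef_rot: [0.812, -0.584, 0.0, -0.001]
force: [-0.6, 0.1, -0.3]
opening: 0.0006
grasp_force: 0.0
[-2.56897562e-02  9.43905491e-06  3.96410621e-03]
```

```bash
python3 -m inch '[[[-0.013,0,0,0,0,0,-1],[-0.02,0,0,0,0,0,-1],[-0.026,0,0,0,0,0,-1],[-0.026,0,0,0,0,0,-1],[-0.026,0,0,0,0,0,-1]]]'; python3 -m inch '[[[0.1,0,0,0,0,0,-1],[0.15,0,-0.24,0,0,0,-1],[0.15,0,-0.48,0,0,0,-1],[0.15,0,-0.72,0,0,0,-1],[0.15,0,-0.96,0,0,0,-1]]]' ;python3 -m inch '[[[0,0,0,0,0,0,-1],[0,0,0,0,0,0,-1]]]'
python3 - <<'E'
from h import *
from fit import arm
p=[.5864,.1718,.3077]
print(np.round(proj('wrist',arm(p,0,0)),1))
for t in(-2,0,2):print(t,[np.round(proj('wrist',arm(p,np.radians(t),r)),1) for r in(.124,.072)])
c=snap('wrist','w6.png');a=snap('scene','s6.png');b=snap('side','d6.png')
K=np.zeros((600,800,3),np.uint8)
K[:450,:260]=cv2.resize(a[140:290,290:377],(260,450),interpolation=cv2.INTER_CUBIC)
K[:450,260:520]=cv2.resize(b[140:290,285:372],(260,450),interpolation=cv2.INTER_CUBIC)
K[:600,520:]=cv2.resize(c[140:260,285:341],(280,600),interpolation=cv2.INTER_CUBIC)
cv2.imwrite('pics/m6.png',K[:,:,::-1])
E
```

```text
time_s: 10.4
ee_pos: [0.5726, 0.152, 0.4217]
eef_rot: [0.812, -0.584, 0.0, -0.0]
force: [0.9, -0.4, 1.2]
opening: 0.0002
grasp_force: 0.5
time_s: 10.9
ee_pos: [0.5817, 0.1233, 0.6156]
eef_rot: [0.812, -0.584, -0.0, -0.0]
force: [1.2, 1.0, -0.1]
opening: 0.0003
grasp_force: 0.0
time_s: 11.1
ee_pos: [0.5819, 0.1236, 0.6148]
eef_rot: [0.812, -0.584, 0.0, -0.001]
force: [0.7, -0.4, -1.7]
opening: 0.0003
grasp_force: 0.0
[319.2 203.9]
-2 [array([318.7, 235. ]), array([318.9, 219.6])]
0 [array([318.8, 231.5]), array([319. , 217.8])]
2 [array([318.8, 227.9]), array([319., 216.])]
```

View pics/m6.png

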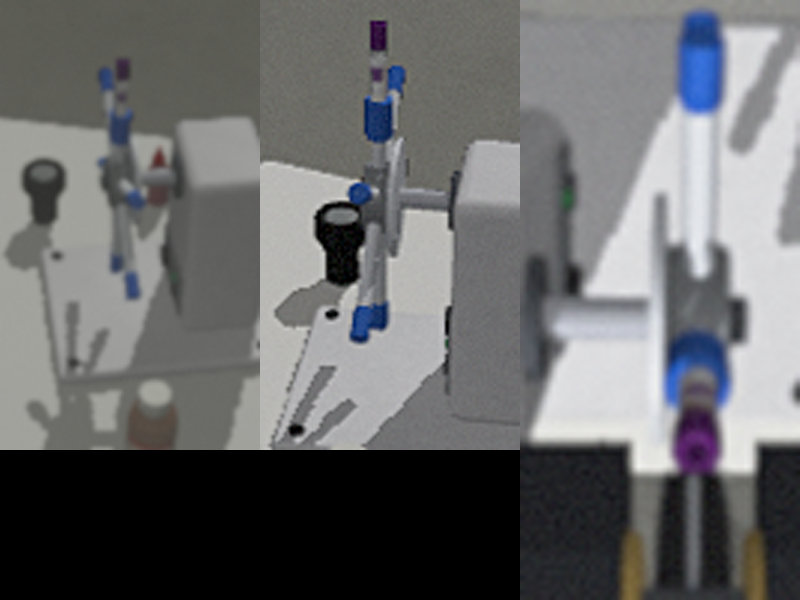

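Wrist view: cap end at row 230.4 and axle at 203.6, where upright predicts about 231.5 and 203.9. The tube is therefore within about 0.5° of vertical, the robot is clear, and the bottle, eyepiece and stand look unmoved.

```bash
python3 -c "
from rig import *;print(finish_job())"
```

```text
the job is handed in; nothing more can be done
None
```

The job is handed in: the purple-capped tube points straight up to within about 0.5° by the wrist camera, the wheel is at rest with the gripper clear, and the stand, bottles and eyepiece look unmoved in the last pictures.

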